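# Pack the ringing caddy and stow it under the shelf

### The arm

A 6-joint arm with a two-finger parallel gripper is mounted at the origin on a cart in front of the work surface, level with it; the furniture and walls round the work are solid. World frame = base frame: x ahead of the robot, y to its left, z up, the work surface at z = 0. Lengths are in mm, angles in rad, forces in N, time in s.
With the tool pointing down it reaches from about 325 to 900 mm from the base axis. Payload 3.5 kg.
Tool frame: the origin (TCP) lies midway between the tips of the shut fingers; the grasp point (between the pads) lies 19 mm behind it (grip_point_offset is the distance from the TCP to the grasp point, in mm); z points along the fingers, y is the line along which they close (so a half turn about z gives the same grasp; the last joint's range is limited). The gripper opens to 85 mm and grips with 20 to 120 N. Pads are 22 mm wide; open, the fingers measure 114 mm over their backs; the gripper's body (76 mm by 85 mm) begins 54 mm behind the grasp point. The pads swing forward as they close: fully open they stand 13 mm farther back than shut.
Start: joints at [1.142, 0.276, -0.026, 1.268, 0, 1.467], TCP at [200.048, 592.117, 192.013] pointing down, gripper open.
Joint ranges: [-3.12, 3.12], [-0.85, 1.88], [-1.08, 1.24], [-1.95, 2.15], [-1.57, 1.53], [-3.14, 3.14]. Speed limits (rad/s): [2.57, 2.57, 3.14, 3.14, 3.14, 3.14].

### API

Orientations are given as [roll, pitch, yaw] about the fixed x, y, z axes, in that order (R = Rz(yaw) Ry(pitch) Rx(roll)).
In Python, from cell import get_state, read_camera, hand_in, silhouettes, place_of, grip_point_offset gives the robot as it stands. The module is installed in compiled form; this text tells all that it offers.
- The arm moves only by the tool jog_arm, never from a script. Its argument "commands" is a list of rows, each a list of 5 numbers: the finger opening in mm, from 0 to 85.4, then the shift along the tool's x, y, z in mm, then the turn about the tool's z in rad. A call has 1 to 10 rows; each row shifts and turns the commanded pose from where the row before left it, along the tool's axes as they then stand; what a row does not reach is not made up. A row lasts 1/8 s, in which the tool goes at most 62.5 mm and 10.7 degrees, less where a joint would pass 70% of its speed; a pose out of reach is approached as far as the arm can. A call with a gripper value outside its range is refused whole. The fingers move at their own pace and stop on an object; "force" is the grip in N (left out, the last holds). Time passes only in rows, so rows that do not move let the fingers close. It gives the time, the measured TCP pose, the force, the opening and the grip force at its end, in the units of the state.
- get_state(): the state, without advancing time (a new reading comes with each control period).
- read_camera(name): name is "scene" or "top"; returns a dict with "image" (420x560x3 uint8, red, green, blue), "fov_y" (degrees; the focal length in pixels is half the picture's height over the tangent of half this angle, whatever the lens; pixels are square), "cx", "cy" (the principal point, pixels), "R" (3x3) and "t" (3): a world point X has camera coordinates R X + t. Camera axes: x right, y down, z forward; pixel columns grow to the right and rows downward; lengths in mm; the calibration is good to about 2 mm. A picture is of the moment at which its call begins. There is no depth.
- hand_in(): hands the job in; it is judged then, once.
Trained networks look in the newest picture that a camera, given by its name, has taken for a name from the list of things; names that differ only in an ending like _2 or _b are one class to them, and where a whole thing is asked for, a point or a joint stands for the part that bears it (a point fixed in the world has none). Each returns a list of dicts, best first, with "conf" (0 to 1); they miss things now and then, are a little off and sometimes report something else, mostly with a low value. They report only what shows in the picture. A call takes as long as a camera call. They do not tell look-alikes from the thing itself.
- silhouettes(camera, thing): "pixels" (420x560 bool, what is visible of it) and "extent" ([left, top, right, bottom] as shares, 0 to 1, of the picture: columns of its width, rows of its height, round what is visible of it).
- place_of(camera, thing): "at" ([column, row] as shares, 0 to 1, of the picture: columns of its width, rows of its height: a listed point, or the origin of a listed thing).
The state is a dict: "t": time; "qpos": joint angles; "joint_velocities": joint speeds; "joint_torque": joint torques, N m; "tcp_pos": TCP position; "ee_rot": TCP orientation; "force": force on the tool from outside, world axes, zero at the start; "torque": the same for the moment, N m; "opening": opening from 0.0 (shut) to 1.0 (fully open); "grip_force": force on a finger pad.
Only numpy, scipy, OpenCV 4.12 (cv2) and the standard library are available. Lean on these libraries where they do the work, as an engineer would, in place of code of your own. Each camera call takes 0.05 s, during which the arm holds its last target. There are 200 camera calls.

### The job

Get the open caddy ready for the next net round: stand the loose film pot upright in the compartment that already holds a film pot, and the glue tin upright in the other compartment, with the ring packet. Then carry the caddy level by its bar handle, with everything still inside and standing as it stood, and set it down flat in the plywood rack, facing straight in, its far end pushed in under the overhanging shelf until it all but touches the back panel. Leave the tally counter and the tweezers where they lie.

Things in the scene. Friction and masses are not known exactly. Their poses are not given: they have to be found in the camera images.
- caddy_grip (a point): Centre of the bar handle of the open grey caddy (loose, 0.3 kg): pale wood bar over the caddy's middle, 84 mm long (x), 12 thick (y), 20 tall, on posts at x = +-34 mm; gripped across its thickness, the tool may lean freely along it. 84 mm above the caddy's underside. x: along the caddy, to the end that goes into the rack; y: to its left; z up. Caddy 170 mm long, 150 wide.
- caddy_left (a point): On the caddy's floor, in the middle of the empty half (x < 0) of its left compartment, 38 mm behind and 38.5 mm left of the handle's middle, 4 mm above the underside. Compartment: 162 x 68 mm; outer walls 4 mm thick, middle divider 6 mm thick under the bar, all 28 mm high. The half x > 0 holds a film pot or the ring packet. The bar's top is 90 mm above this floor.
- caddy_right (a point): The same point of the right compartment, 38 mm behind and 38.5 mm right of the handle's middle. Axes as the caddy's.
- old_pot_mid (a point): Centre (half-way up) of the film pot that stands upright in one compartment of the caddy, left or right: black plastic pot with a grey lid, 35 mm across, 58 mm tall, 12 g. z is its upward axis.
- packet_mid (a point): Centre of the ring packet that lies flat in the other compartment: a card box like a matchbox, 40 x 58 x 17 mm.
- new_pot_mid (a point): Centre (half-way up) of the loose film pot on the worktop, of the same shape and size as the one in the caddy: 35 mm across, 58 mm tall, 12 g, standing upright, its underside 29 mm below this point.
- glue_tin_mid (a point): Centre (half-way up) of the glue tin standing upright on the worktop: body 38 mm across up to 55 mm from its underside, above that a narrower cap 26 mm across, 70 mm tall in all, 60 g; its underside is 35 mm below this point.
- rack: Fixed plywood rack that takes the caddy. Origin on the worktop, mid-width, below the front edge of its overhanging shelf; x points into the rack (to the robot's left), y to the left of x, z up. Deck: top at z = 20 mm, x = -80 to +69 mm, 214 mm wide. Back panel's face at x = 69 mm. Sides from x = 0 back, 190 mm apart inside. Shelf from x = 0 back, underside z = 140 mm; on it a pigeonhole, up to z = 217 mm.
- rack_home (a point): Where the caddy's handle point is when the caddy stands on the deck with its far end against the back panel: 104 mm above the worktop and only 16 mm in front of the shelf's and pigeonhole's front edge, so that the hand has to lean out of the rack (its wrist to the robot's right), 35 to 40 degrees from vertical, to set it there. Axes as the rack's.
- counter: Bystander: tally counter, 57 x 71 x 23 mm, at the back, between rack and drawer box. Origin under its middle.
- sticker_box: Obstacle, fixed and always in the same place: a cardboard drawer box behind and to the right of the caddy, 210 mm deep (its x) and 240 mm wide (its y), with a carton on top that juts up to 15 mm beyond it, about 300 mm tall together. Origin under its middle. Keep the hand clear of it.
- tweezers: Bystander: tweezers lying flat, 118 mm long, 15 mm wide, 9 mm high, near the right end. Origin under their middle.
Things that resemble listed ones, but are neither listed nor needed, are in the scene too. Leave any red look-alike of the part that bears packet_mid alone.

How it is judged:
By the outcome, as a careful person would: the job done as asked, in the order asked, and still so for the second after the job is handed in, with the robot touching nothing.
It also fails if it takes over 72 s, if anything falls off the work surface, if the arm or the gripper's body presses on something with over 40 N, if the wrist force passes 120 N, or if a joint passes its speed limit or range.

## Working session

There is one attempt and no reset: what is moved stays moved. The work goes in short steps, Python scripts to look and compute and a tool call to move; the robot and the scene stay as the last step left them, time stands still between calls to the robot, and variables do not carry over. Pictures are saved under pics/ and viewed, at most 10 in all, crops included, and the job is handed in when it is done.

Besides the shell and the picture viewer there is one more tool, called after "Request:" as name(argument=value, ...), one argument or row to a line, values as JSON. jog_arm: Moves the arm, as the interface text tells. Its arguments: {"type":"object","properties":{"commands":{"type":"array","items":{"type":"array","items":{"type":"number"}}},"force":{"type":"number"}},"required":["commands"]}

```bash
mkdir -p pics; cat > h.py <<'E'
import numpy as np, cv2
from cell import *
from scipy.spatial.transform import Rotation as Ro
def cam(n):
    c=read_camera(n); c['f']=210/np.tan(np.radians(c['fov_y'])/2); c['R']=np.array(c['R']);c['t']=np.array(c['t']); return c
def ray(c,u,v):
    d=c['R'].T@np.array([(u-c['cx'])/c['f'],(v-c['cy'])/c['f'],1]); o=-c['R'].T@c['t']; return o,d
def atz(c,u,v,z):
    o,d=ray(c,u,v); return o+d*(z-o[2])/d[2]
def proj(c,X):
    p=c['R']@np.array(X,float)+c['t']; return c['f']*p[:2]/p[2]+[c['cx'],c['cy']]
def tri(rs):
    A=0;b=0
    for o,d in rs:
        d=d/np.linalg.norm(d);P=np.eye(3)-np.outer(d,d);A=A+P;b=b+P@o
    return np.linalg.solve(A,b)
E
python3 - <<'E'
from h import *
np.set_printoptions(precision=1,suppress=True)
print(get_state(),grip_point_offset)
C={n:cam(n) for n in('scene','top')}
for n in C:
    c=C[n]; cv2.imwrite(f'pics/{n}0.png',c['image'][:,:,::-1]); print(n,c['f'],c['cx'],c['cy'],-c['R'].T@c['t'],c['R'][2])
Z=dict(caddy_grip=84,caddy_left=4,caddy_right=4,old_pot_mid=33,packet_mid=12,new_pot_mid=29,glue_tin_mid=35,rack=0,rack_home=104,counter=0,sticker_box=0,tweezers=0)
for k,z in Z.items():
    for n in C:
        for r in place_of(n,k)[:4]:
            u,v=r['at'][0]*560,r['at'][1]*420
            print(k,n,round(r['conf'],2),np.array([u,v]),atz(C[n],u,v,z))
E
```

```text
{'t': 0.0, 'qpos': array([ 1.1,  0.3, -0. ,  1.3, -0. ,  1.5]), 'joint_velocities': array([ 0., -0., -0., -0., -0., -0.]), 'joint_torque': array([ -0. , -44.6,  29.5,   0. ,  -0. ,  -0. ]), 'tcp_pos': array([199.7, 591.3, 190.8]), 'ee_rot': array([-3.1, -0. ,  2.8]), 'force': array([-1.1, -0.4,  0.6]), 'torque': array([-0.,  0., -0.]), 'grip_force': 0.0, 'opening': 1.0044458207868996} 18.700000000000003
scene 534.1892042676393 280.86052265567537 217.012780163469 [-264.1 -535.   983.3] [ 0.6  0.5 -0.6]
top 481.04014971578687 280.27417125273536 213.11494693007046 [ 333.8  225.  1197.5] [ 0.2 -0.  -1. ]
caddy_grip scene 0.8 [277.2 246.3] [451.  129.4  84. ]
caddy_grip top 0.85 [307.5 247.2] [450.5 133.6  84. ]
caddy_left scene 0.7 [294.9 276.7] [461.5  78.3   4. ]
caddy_left scene 0.69 [289.8 256.8] [507.1 136.3   4. ]
caddy_left scene 0.4 [260.6 254.1] [462.3 200.2   4. ]
caddy_left scene 0.31 [275.6 248.5] [505.2 185.8   4. ]
caddy_left top 0.81 [325.  248.6] [456.7  83.2   4. ]
caddy_left top 0.29 [212.9 282.8] [365.1 357.6   4. ]
caddy_right scene 0.93 [290.9 255.4] [513.1 137.6   4
[... 502 characters left out ...]
packet_mid top 0.57 [183.  190.7] [591.5 442.7  12. ]
new_pot_mid scene 0.54 [189.9 221. ] [406.5 419.2  29. ]
new_pot_mid scene 0.5 [365.3 270.1] [579.6 -52.2  29. ]
new_pot_mid top 0.52 [377.5 192.1] [599.3 -44.   29. ]
glue_tin_mid scene 0.89 [242.8 224.3] [491.4 295.5  35. ]
glue_tin_mid top 0.5 [239.1 230.6] [491.6 296.9  35. ]
rack scene 0.92 [191.7 251.9] [346.4 345.1   0. ]
rack top 0.81 [214.2 288.5] [351.4 354.3   0. ]
rack_home scene 0.86 [191.1 219.1] [360.7 347.8 104. ]
rack_home top 0.68 [214.  282.5] [363.2 344.2 104. ]
counter top 0.85 [221.6 184.6] [613.  348.2   0. ]
tweezers scene 0.65 [397.3 269.4] [663.4 -97.1   0. ]
tweezers top 0.71 [398.8 169.6] [ 667.2 -106.7    0. ]
```

View pics/scene0.png

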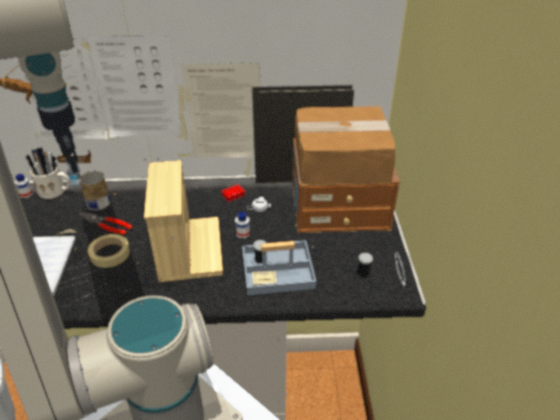

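View pics/top0.png

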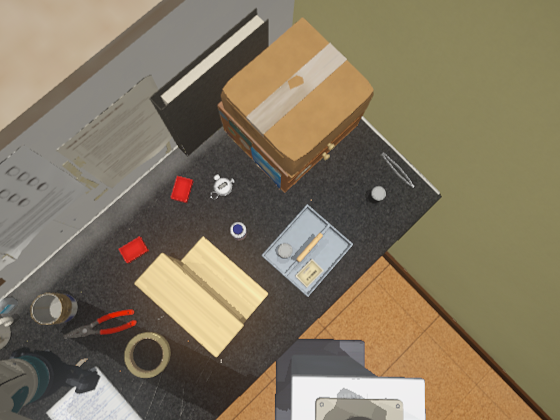

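The pictures show:
- **Caddy:** top (308,250), scene (278,266). Its old pot is at top (285,252), and its beige packet at top (308,273).
- **Loose pot candidates:** top (378,193) / scene (365,264) is the free one. The one at top (285,252) is already in the caddy.
- **Tin candidates:** top (238,230) / scene (243,225) is the one on the worktop. A similar bottle stands far left at scene (22,185).
- **Red packets:** scene (233,193), top (133,250) and top (181,189) are look-alikes, so I'll leave them alone.

Next I'll fit the poses.

```bash
cat > fit.py <<'E'
from h import *
from scipy.optimize import minimize
def box(x0,x1,y0,y1,z0,z1): return np.array([[x,y,z] for x in(x0,x1) for y in(y0,y1) for z in(z0,z1)],float)
def T(p,P): c,s=np.cos(p[2]),np.sin(p[2]); return P@np.array([[c,s,0],[-s,c,0],[0,0,1]])+[p[0],p[1],0]
def mask(c,hulls,S=4):
    m=np.zeros((420*S,560*S),np.uint8)
    for H in hulls:
        q=np.array([proj(c,X) for X in H])*S+S/2
        cv2.fillConvexPoly(m,cv2.convexHull(q.round().astype(np.int32)),255)
    return cv2.resize(m,(560,420),interpolation=cv2.INTER_AREA)/255.
def fit(C,sil,parts,p0,ign=None):
    def cost(p):
        e=0
        for n in sil:
            m=mask(C[n],[T(p,b) for b in parts(p)]); s=sil[n]
            e+=np.abs(m-s).sum()/s.sum()
        return e
    best=None
    for dy in(-.15,0,.15):
        st=np.array(p0,float); st[2]+=dy
        sim=np.vstack([st]+[st+d for d in np.diag([10,10,.1]+[6]*(len(st)-3))])
        r=minimize(cost,st,method='Nelder-Mead',options=dict(initial_simplex=sim,xatol=.05,fatol=1e-4,maxiter=250))
        if best is None or r.fun<best.fun: best=r
    return best.x,best.fun
caddy=lambda p,dz=0:[box(-85,85,-75,75,0+dz,28+dz),box(-42,42,-6,6,74+dz,94+dz)]
rack=lambda p:[box(-80,69,-107,107,0,20),box(0,69+abs(p[3]),-107,107,0,217)]
E
python3 - <<'E'
from fit import *
np.set_printoptions(precision=2,suppress=True)
C={n:cam(n) for n in('scene','top')}
def sil(k,i=0): 
    o={}
    for n in C:
        r=silhouettes(n,k)
        for q in r[:3]:
            print(k,n,round(q['conf'],2),np.array(q['extent'])*[560,420,560,420],q['pixels'].sum())
        if r:o[n]=r[0]['pixels'].astype(float)
    return o
s=sil('caddy_grip');pc,e=fit(C,s,caddy,[451,131,2.36]);print('caddy',pc,e)
for n in s: print(n,fit(C,{n:s[n]},caddy,pc))
s=sil('rack');pr,e=fit(C,s,rack,[350,350,2.5,10]);print('rack',pr,e)
for n in s: print(n,fit(C,{n:s[n]},rack,pr))
for k in('old_pot_mid','packet_mid','new_pot_mid','glue_tin_mid','sticker_box','counter'): sil(k)
np.savez('p.npz',pc=pc,pr=pr)
c=C['top'];im=cv2.resize(c['image'][:,:,::-1],None,fx=3,fy=3,interpolation=cv2.INTER_CUBIC)
def dr(p,B,col):
    for b in B:
        q=[proj(c,X)*3+1 for X in T(p,b)]
        for i in range(8):
            for j in (1,2,4):
                if not i&j: cv2.line(im,tuple(map(int,q[i])),tuple(map(int,q[i|j])),col,1)
dr(pc,caddy(pc),(0,0,255));dr(pr,rack(pr),(255,0,0))
cv2.imwrite('pics/fit.png',im[500:1080,390:1180])
E
```

```text
caddy_grip scene 0.73 [241.19 244.82 317.13 296.9 ] 2855
caddy_grip top 0.91 [261.41 205.38 352.3  296.1 ] 3731
caddy_grip top 0.27 [278.88 244.02 294.   260.32] 175
caddy [450.3  129.23   2.44] 0.36584148592259413
scene (array([449.84, 129.56,   2.45]), np.float64(0.18837265203804812))
top (array([450.72, 128.99,   2.44]), np.float64(0.1737262259500423))
rack scene 0.82 [145.38 160.02 220.92 282.62] 6094
rack scene 0.36 [252.28 242.09 260.4  266.11] 164
rack top 0.87 [132.5  236.8  267.62 358.01] 8250
rack top 0.62 [213.81 173.88 234.08 196.39] 294
rack [347.98 355.39   2.46  11.5 ] 0.07326534403281058
scene (array([347.31, 358.65,   2.45,   7.2 ]), np.float64(0.028238640385593025))
top (array([348.64, 354.43,   2.46,  13.61]), np.float64(0.030756030897207364))
old_pot_mid scene 0.44 [255.02 243.89 259.78 260.99] 152
old_pot_mid top 0.51 [278.82 243.1  297.02 259.18] 209
old_pot_mid top 0.41 [369.1  186.61 383.88 205.21] 206
packet_mid scene 0.7 [250.99 271.49 274.01 284.  ] 287
packet_mid scene 0.66 [224.39 186.19 245.9  201.31] 230
packet_mid top 0.96 [172.82 175.9  190.12 201.68] 382
packet_mid top 0.77 [299.82 262.42 323.01 288.92] 343
packet_mid top 0.57 [117.99 236.08 148.79 265.82] 439
new_pot_mid scene 0.52 [355.82 254.81 372.79 276.78] 277
new_pot_mid top 0.54 [369.82 186.31 385.28 203.41] 222
glue_tin_mid scene 0.58 [233.3  212.98 249.31 239.99] 323
glue_tin_mid top 0.68 [230.78 219.28 248.81 240.7 ] 237
sticker_box scene 0.23 [253.9  242.21 261.13 264.6 ] 168
counter scene 0.77 [254.07 199.92 267.01 211.81] 168
counter top 0.82 [216.61 174.22 234.08 196.6 ] 312
counter top 0.31 [259.28 207.61 354.7  299.42] 3820
```

View pics/fit.png

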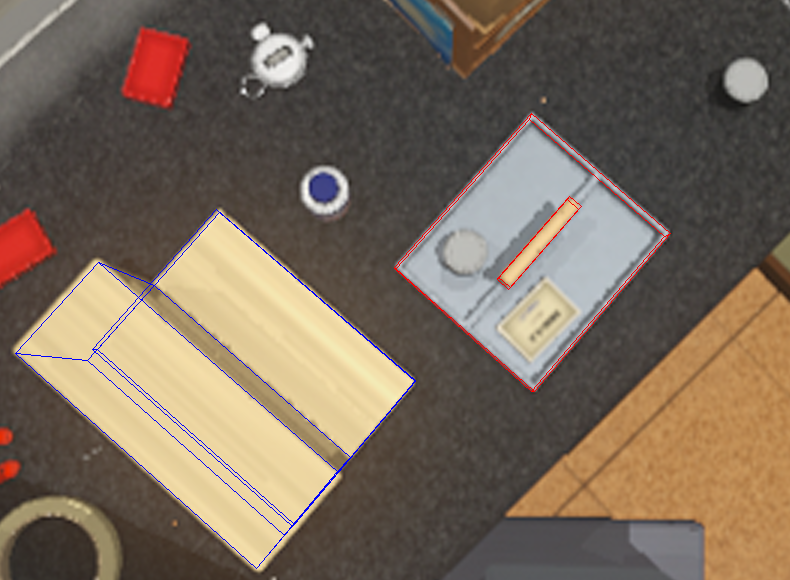

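The fit shows the caddy (red) and rack (blue) matching their edges closely: the caddy's handle is at crop (538,243) and the rack deck's front corners are at (218,210) and (413,381). Loose pot choice: crop (745,80) is on the bare worktop, while crop (463,252) is the one in the caddy. Tin: crop (324,190).

```bash
python3 - <<'E'
from fit import *
np.set_printoptions(precision=2,suppress=True)
C={n:cam(n) for n in('scene','top')}
a=np.linspace(0,2*np.pi,40)
cyl=lambda r,z0,z1:np.array([[r*np.cos(t),r*np.sin(t),z] for t in a for z in(z0,z1)])
def go(k,near,parts):
    s={}
    for n in C:
        for q in silhouettes(n,k):
            e=np.array(q['extent'])*[560,420,560,420]; m=(e[:2]+e[2:])/2
            if np.hypot(*(m-proj(C[n],near)))<15 and n not in s: s[n]=q['pixels'].astype(float)
    print(k,fit(C,s,lambda p:parts,[near[0],near[1],0]),[(n,fit(C,{n:s[n]},lambda p:parts,[near[0],near[1],0])) for n in s])
go('new_pot_mid',[592,-48,29],[cyl(17.5,0,58)])
go('old_pot_mid',[440,181,33],[cyl(17.5,4,62)])
go('glue_tin_mid',[491,296,35],[cyl(19,0,55),cyl(13,0,70)])
c=C['top']
# direct lid centres by hand (px from crop/3+offset)
for nm,u,v,z in(('pot',745/3+130,80/3+500/3,58),('tin',324/3+130,188/3+500/3,70),('old',463/3+130,252/3+500/3,62)): print(nm,atz(c,u,v,z))
s=get_state();print(s['tcp_pos'],Ro.from_euler('xyz',s['ee_rot']).as_matrix())
E
```

```text
new_pot_mid (array([591.03, -39.66,   0.18]), np.float64(0.6465558159518788)) [('scene', (array([592.73, -36.88,   0.23]), np.float64(0.364565268338411))), ('top', (array([591.04, -39.06,  -0.14]), np.float64(0.2738235294117647)))]
old_pot_mid (array([444.16, 185.9 ,  -0.22]), np.float64(1.20472281817826)) [('scene', (array([444.83, 192.65,   0.26]), np.float64(0.9642305407011289))), ('top', (array([444.51, 185.9 ,   0.11]), np.float64(0.2223318069742867)))]
glue_tin_mid (array([489.69, 299.14,   0.05]), np.float64(0.1508744038155803)) [('scene', (array([489.69, 299.14,   0.05]), np.float64(0.1508744038155803)))]
pot [589.73 -39.39  58.  ]
tin [489.71 297.44  70.  ]
old [443.1  186.59  62.  ]
[200.08 592.11 192.02] [[-0.95  0.32  0.  ]
 [ 0.32  0.95  0.  ]
 [-0.    0.   -1.  ]]
```

```bash
cat > plan.py <<'E'
from h import *
def rows(pos,yaw,segs):
    """segs: (opening,x,y,z,yaw_deg,n); prints jog rows"""
    pos=np.array(pos,float)
    for op,x,y,z,yd,n in segs:
        tgt=np.array([x,y,z]);p0=pos.copy();y0=yaw;dy=(yd-y0+180)%360-180
        for i in range(n):
            a=np.radians(yaw);nx=p0+(tgt-p0)*(i+1)/n
            R=np.array([[np.cos(a),np.sin(a),0],[np.sin(a),-np.cos(a),0],[0,0,-1]])
            d=(R.T@(nx-pos)).round(1);t=round(-np.radians(dy)/n,3)
            print(f'[{op},{d[0]},{d[1]},{d[2]},{t}],',end='')
            pos=pos+R@d;yaw-=np.degrees(t)
        print(' ->',pos.round(1),round(yaw,1))
E
python3 -c "
from plan import *
rows([200,592,192],161.6,[(85,200,592,302,161.6,2),(75,420,236,290,210,7),(75,590,-39,250,229.8,6),(75,590,-39,40,229.8,4),(75,590,-39,24,229.8,2)])"
```

```text
[85,0.0,0.0,-55.0,-0.0],[85,0.0,0.0,-55.0,-0.0], -> [200. 592. 302.] 161.6
[75,-45.9,-38.3,1.7,-0.121],[75,-40.9,-43.6,1.7,-0.121],[75,-35.3,-48.2,1.7,-0.121],[75,-29.3,-52.2,1.8,-0.121],[75,-22.8,-55.2,1.7,-0.121],[75,-15.9,-57.7,1.7,-0.121],[75,-8.9,-59.1,1.7,-0.121], -> [420. 236. 290.] 210.1
[75,-1.5,-53.9,6.7,-0.057],[75,1.6,-53.8,6.6,-0.057],[75,4.6,-53.7,6.7,-0.057],[75,7.7,-53.3,6.7,-0.057],[75,10.8,-52.8,6.6,-0.057],[75,13.7,-52.1,6.7,-0.057], -> [589.9 -39.  250. ] 229.7
[75,-0.0,-0.0,52.5,-0.0],[75,-0.0,-0.0,52.5,-0.0],[75,-0.0,-0.0,52.5,-0.0],[75,-0.0,-0.0,52.5,-0.0], -> [589.9 -39.   40. ] 229.7
[75,-0.0,-0.0,8.0,-0.001],[75,-0.0,-0.0,8.0,-0.001], -> [589.9 -39.   24. ] 229.8
```

Request:
jog_arm(
  commands=[
    [85, 0, 0, -55, 0],
    [85, 0, 0, -55, 0],
    [75, -45.9, -38.3, 1.7, -0.121],
    [75, -40.9, -43.6, 1.7, -0.121],
    [75, -35.3, -48.2, 1.7, -0.121],
    [75, -29.3, -52.2, 1.8, -0.121],
    [75, -22.8, -55.2, 1.7, -0.121],
    [75, -15.9, -57.7, 1.7, -0.121],
    [75, -8.9, -59.1, 1.7, -0.121],
  ],
  force=25,
)

```text
t: 3.72
tcp_pos: [419.2, 233.4, 290.3]
ee_rot: [-3.141, 0.001, -2.616]
force: [1.0, 0.1, -0.1]
opening: 0.879
grip_force: 0.0
```

Request:
jog_arm(
  commands=[
    [75, -1.5, -53.9, 6.7, -0.057],
    [75, 1.6, -53.8, 6.6, -0.057],
    [75, 4.6, -53.7, 6.7, -0.057],
    [75, 7.7, -53.3, 6.7, -0.057],
    [75, 10.8, -52.8, 6.6, -0.057],
    [75, 13.7, -52.1, 6.7, -0.057],
    [75, 0, 0, 0, 0],
  ],
)

```text
t: 4.6
tcp_pos: [588.2, -43.8, 248.7]
ee_rot: [3.141, -0.001, -2.283]
force: [-0.3, -0.0, 0.2]
opening: 0.879
grip_force: 0.0
```

```bash
python3 -c "
from h import *
for i in range(3):
    s=get_state();print(s['t'],s['tcp_pos'],s['ee_rot'][2]*57.2958,s['joint_velocities'])
    read_camera('top')
"
```

```text
4.6 [588.21040279 -43.78013763 248.71390654] -130.79348559006908 [ 0.04997805 -0.03772438 -0.02800492  0.04028841  0.02722908  0.03231644]
4.65 [587.19063717 -42.0302286  249.20508791] -130.714422349674 [ 0.03689007 -0.03024416 -0.01466486  0.01256269  0.00586108  0.00630908]
4.7 [586.76867402 -40.93564319 249.66613449] -130.62678658820806 [ 0.02696111 -0.02183045 -0.00869843  0.0022646   0.00181465 -0.00129201]
```

Request:
jog_arm(
  commands=[
    [75, -2.5, -1.5, 50, 0],
    [75, 0, 0, 50, 0],
    [75, 0, 0, 50, 0],
    [75, 0, 0, 50, 0],
    [75, 0, 0, 18, 0],
    [75, 0, 0, 8, 0],
    [75, 0, 0, 0, 0],
  ],
)

```text
t: 5.62
tcp_pos: [591.1, -39.6, 25.5]
ee_rot: [-3.14, 0.001, -2.278]
force: [-0.7, 0.4, 0.7]
opening: 0.88
grip_force: 0.0
```

```bash
python3 - <<'E'
from h import *
c=cam('top');d=cam('scene');s=get_state();print(s['tcp_pos'],s['force'])
f=lambda c,u,v,w:cv2.resize(c['image'][v-w:v+w,u-w:u+w,::-1],(390,390),interpolation=cv2.INTER_CUBIC)
cv2.imwrite('pics/g1.png',np.hstack([f(c,378,193,45),f(d,365,262,45)]))
E
```

```text
[591.83610861 -39.98784314  26.17494859] [ 0.08921388  0.07626651 -0.15491937]
```

View pics/g1.png

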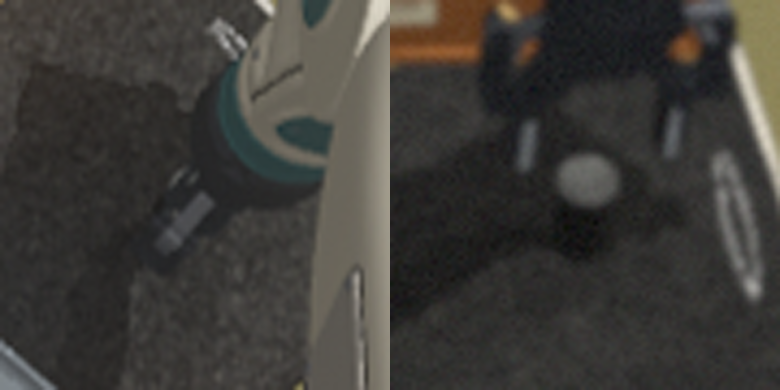

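```bash
python3 - <<'E'
from h import *
d=cam('scene');c=cam('top')
print('lid',atz(d,365,258.5,58),'tips',[atz(d,368,254.4,z) for z in(25,30,37,45)])
print('proj tip',proj(d,[591.5,-40,37]),'top lid proj',proj(c,[590,-39,58]),'scene lid proj',proj(d,[590,-39,58]), proj(d,[590,-39,0]))
for n in('top','scene'):
    for r in place_of(n,'new_pot_mid'): print(n,r['conf'],np.array(r['at'])*[560,420])
print(get_state()['tcp_pos'])
E
```

```text
lid [586.67856066 -42.66172049  58.        ] tips [array([634.85633568, -21.88201702,  25.        ]), array([630.16580756, -24.5591501 ,  30.        ]), array([623.59906819, -28.30713642,  37.        ]), array([616.0942232 , -32.59054936,  45.        ])]
proj tip [364.40304237 263.03515612] top lid proj [378.17174305 193.21842091] scene lid proj [364.57669541 257.12679548] [362.27712076 273.48845091]
top 0.58 [379.008 194.712]
scene 0.77 [362.712 265.482]
[590.89776507 -39.99278792  25.26935866]
```

Request:
jog_arm(
  commands=[
    [50, 0, 0, 1, 0],
    [35, 0, 0, 0, 0],
    [28, 0, 0, 0, 0],
    [28, 0, 0, 0, 0],
    [28, 0, 0, 0, 0],
  ],
)

```text
t: 6.55
tcp_pos: [589.8, -39.8, 22.9]
ee_rot: [3.142, -0.0, -2.278]
force: [0.5, -0.5, -0.2]
opening: 0.327
grip_force: 0.0
```

```bash
python3 - <<'E'
from h import *
c=cam('top');d=cam('scene');s=get_state();print(s['tcp_pos'],s['force'])
f=lambda c,u,v,w:cv2.resize(c['image'][v-w:v+w,u-w:u+w,::-1],(390,390),interpolation=cv2.INTER_CUBIC)
cv2.imwrite('pics/g2.png',cv2.convertScaleAbs(np.hstack([f(c,378,193,45),f(d,365,252,45)]),alpha=1.8,beta=10))
for n in('top','scene'):
    for r in place_of(n,'new_pot_mid'): print(n,r['conf'],np.array(r['at'])*[560,420])
E
```

```text
[589.81355857 -39.74753637  22.9795312 ] [ 1.11366732 -0.02106545  0.41269186]
top 0.6 [379.288 194.502]
scene 0.75 [365.12  266.196]
```

View pics/g2.png

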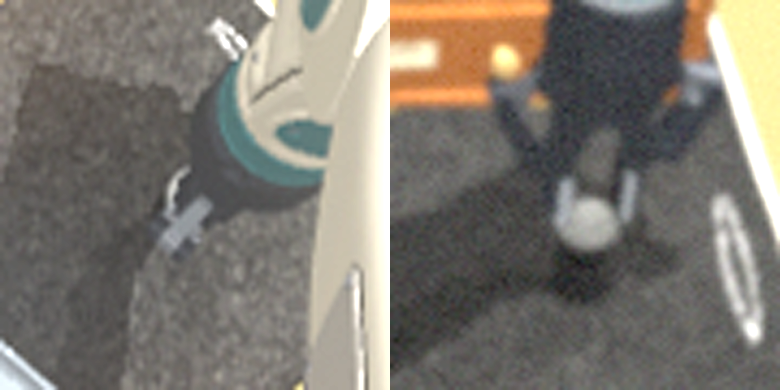

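```bash
python3 - <<'E'
from h import *
d=cam('scene');c=cam('top')
print(tri([ray(c,375.7,199.2),ray(d,368,253)]))
for z in(30,50,70,90): print(z,atz(c,375.7,199.2,z),atz(d,368,253,z),proj(c,[590,-39.5,z]),proj(d,[590,-39.5,z]))
s=get_state();print(s['ee_rot'],s['qpos'])
E
```

```text
[581.22395036 -38.53944236  73.45416188]
30 [580.85330486 -39.13975544  30.        ] [634.49483201 -21.49482699  30.        ] [375.80981722 195.61224257] [363.61260508 265.2315335 ]
50 [576.6213524  -34.61429787  50.        ] [615.64189731 -32.26764833  50.        ] [377.63042049 193.91820726] [364.4153995  259.53142865]
70 [572.38939993 -30.08884031  70.        ] [596.78896261 -43.04046966  70.        ] [379.5128117 192.1666795] [365.23360898 253.72187182]
90 [568.15744747 -25.56338274  90.        ] [577.93602791 -53.813291    90.        ] [381.4601906  190.35468198] [366.06768181 247.79967994]
[ 3.14155816e+00  4.02217813e-06 -2.27837201e+00] [-1.76618847e-01  3.55350993e-01 -3.01749968e-01  9.13723073e-01
  2.09344415e-05 -1.03983950e+00]
```

The pads closed just above the lid: the lid is at scene pixel (366,258) and hasn't moved, with the pads ending beside its top. They sit higher than the TCP reading suggests, so I'll open and go lower with care.

Request:
jog_arm(
  commands=[
    [75, 0, 0, 0, 0],
    [75, 0, 0, 0, 0],
    [75, 0, 0, 0, 0],
    [75, 0, 0, 8, 0],
    [75, 0, 0, 8, 0],
    [75, 0, 0, 0, 0],
  ],
)

```text
t: 7.6
tcp_pos: [588.5, -39.5, 5.7]
ee_rot: [3.139, -0.001, -2.278]
force: [1.1, 0.1, -0.2]
opening: 0.877
grip_force: 0.0
```

```bash
python3 - <<'E'
from h import *
c=cam('top');d=cam('scene');s=get_state();print(s['tcp_pos'],s['force'],s['opening'])
f=lambda c,u,v,w:cv2.resize(c['image'][v-w:v+w,u-w:u+w,::-1],(390,390),interpolation=cv2.INTER_CUBIC)
cv2.imwrite('pics/g3.png',cv2.convertScaleAbs(np.hstack([f(c,378,193,35),f(d,365,255,35)]),alpha=2.2,beta=10))
E
```

```text
[589.48934945 -39.72149386   6.60794968] [ 0.35075458  0.37728369 -0.50937753] 0.8813652730134729
```

View pics/g3.png

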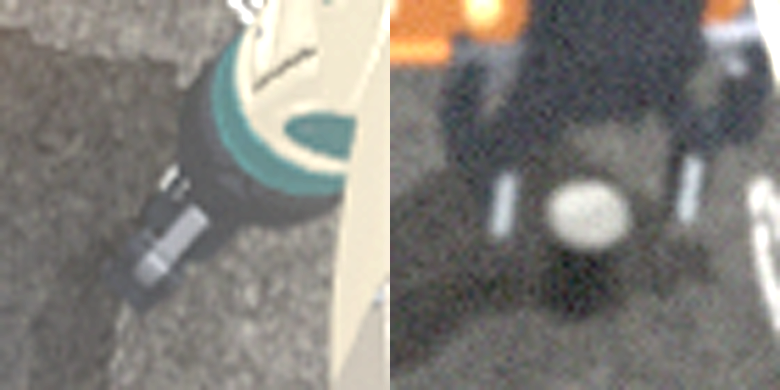

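Scene shows both pads flanking the lid: the pad ends are at about pixels (350,263) and (383,260), and the lid is at (366,259). Closing now.

Request:
jog_arm(
  commands=[
    [55, 0, 0, 0, 0],
    [40, 0, 0, 0, 0],
    [25, 0, 0, 0, 0],
    [25, 0, 0, 0, 0],
    [25, 0, 0, 0, 0],
  ],
  force=25,
)

```text
t: 8.32
tcp_pos: [590.3, -39.9, 7.5]
ee_rot: [-3.141, 0.0, -2.278]
force: [-0.5, -0.3, 3.6]
opening: 0.375
grip_force: 25.0
```

```bash
python3 -c "
from plan import *
rows([590,-39.8,7.5],229.5,[(25,590,-39.8,137.5,229.5,3),(25,507.6,139.7,137.5,229.8,5)])"
```

```text
[25,0.0,0.0,-43.3,-0.0],[25,0.0,0.0,-43.4,-0.0],[25,0.0,0.0,-43.3,-0.0], -> [590.  -39.8 137.5] 229.5
[25,-16.6,35.8,0.0,-0.001],[25,-16.6,35.9,0.0,-0.001],[25,-16.7,35.8,0.0,-0.001],[25,-16.7,35.8,0.0,-0.001],[25,-16.7,35.8,0.0,-0.001], -> [507.6 139.7 137.5] 229.8
```

Request:
jog_arm(
  commands=[
    [25, 0, 0, -30, 0],
    [25, 0, 0, -50, 0],
    [25, 0, 0, -50, 0],
    [25, -16.6, 35.8, 0, -0.001],
    [25, -16.6, 35.8, 0, -0.001],
    [25, -16.7, 35.8, 0, -0.001],
    [25, -16.7, 35.8, 0, -0.001],
    [25, -16.7, 35.8, 0, -0.001],
    [25, 0, 0, 0, 0],
    [25, 0, 0, 0, 0],
  ],
)

```text
t: 9.57
tcp_pos: [507.6, 139.5, 136.8]
ee_rot: [-3.141, -0.0, -2.273]
force: [0.3, 0.2, 0.3]
opening: 0.384
grip_force: 25.0
```

```bash
python3 - <<'E'
from h import *
c=cam('top');d=cam('scene')
for i in range(2): s=get_state();print(s['tcp_pos'],s['force'],s['opening'],s['grip_force']);cam('top')
print(proj(d,[507.6,139.7,188]),proj(d,[507.6,139.7,130]),proj(c,[507.6,139.7,188]))
for n in('top','scene'):
    for r in place_of(n,'new_pot_mid'): print(n,r['conf'],np.array(r['at'])*[560,420])
f=lambda c,u,v,w:cv2.resize(c['image'][v-w:v+w,u-w:u+w,::-1],(390,390),interpolation=cv2.INTER_CUBIC)
cv2.imwrite('pics/g4.png',cv2.convertScaleAbs(np.hstack([f(c,305,235,60),f(d,285,240,60)]),alpha=1.8,beta=10))
E
```

```text
[508.03093498 138.94280949 136.9055443 ] [ 0.81950329  0.18288614 -0.27874156] 0.37469051366176825 25.011096153122594
[508.09087753 138.86697523 136.94854381] [ 0.08669396  0.54601242 -0.0947571 ] 0.3754780151472746 25.011160932014604
[289.83027487 201.1363924 ] [289.53588942 219.49875522] [309.1409443 215.4696048]
top 0.32 [309.008 246.918]
scene 0.62 [292.096 211.008]
```

View pics/g4.png

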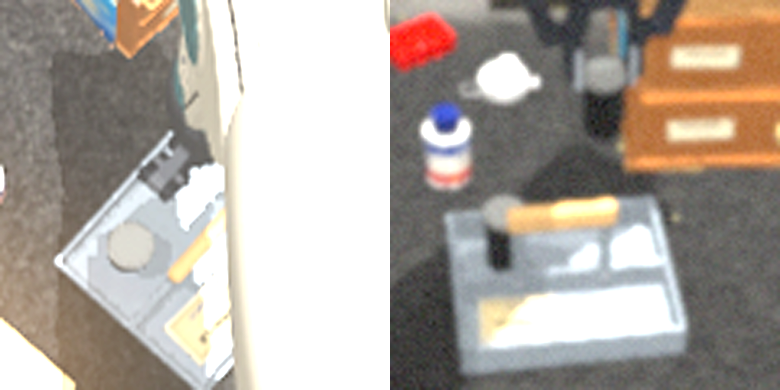

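Scene shows the pot hanging upright, lid at (291,202) against a predicted (290,201). I'll lower it in.

Request:
jog_arm(
  commands=[
    [25, 0, 0, 45, 0],
    [25, 0, 0, 40, 0],
    [25, 0, 0, 25, 0],
    [25, 0, 0, 8, 0],
    [25, 0, 0, 3, 0],
    [25, 0, 0, 0, 0],
  ],
)

```text
t: 10.62
tcp_pos: [508.7, 139.8, 17.0]
ee_rot: [-3.14, 0.001, -2.273]
force: [-0.7, 0.3, -0.6]
opening: 0.377
grip_force: 25.0
```

Request:
jog_arm(
  commands=[
    [25, 0, 0, 2, 0],
    [25, 0, 0, 2, 0],
    [25, 0, 0, 0, 0],
  ],
)

```text
t: 11.0
tcp_pos: [507.5, 139.8, 12.1]
ee_rot: [-3.142, 0.0, -2.273]
force: [0.7, -0.5, 0.2]
opening: 0.373
grip_force: 25.0
```

Request:
jog_arm(
  commands=[
    [25, 0, 0, 1, 0],
    [25, 0, 0, 0, 0],
  ],
)

```text
t: 11.25
tcp_pos: [507.8, 139.8, 11.5]
ee_rot: [-3.141, 0.0, -2.273]
force: [-0.2, 0.0, 3.5]
opening: 0.379
grip_force: 25.3
```

```bash
python3 -c "
from plan import *
rows([507.8,139.8,151.5],229.8,[(75,489.7,298.2,141.5,229.8,4),(75,489.7,298.2,31,229.8,3)])"
```

```text
[75,-27.3,29.0,2.5,-0.0],[75,-27.4,29.0,2.5,-0.0],[75,-27.3,29.0,2.5,-0.0],[75,-27.3,29.1,2.5,-0.0], -> [489.7 298.2 141.5] 229.8
[75,-0.0,-0.0,36.8,-0.0],[75,-0.0,-0.0,36.9,-0.0],[75,-0.0,-0.0,36.8,-0.0], -> [489.7 298.2  31. ] 229.8
```

Request:
jog_arm(
  commands=[
    [55, 0, 0, 0, 0],
    [55, 0, 0, 0, 0],
    [55, 0, 0, 0, 0],
    [55, 0, 0, -20, 0],
    [55, 0, 0, -40, 0],
    [55, 0, 0, -40, 0],
    [75, 0, 0, -40, 0],
    [75, 0, 0, 0, 0],
  ],
)

```text
t: 12.25
tcp_pos: [510.9, 140.2, 154.9]
ee_rot: [-3.136, 0.006, -2.273]
force: [-0.2, 1.4, -0.1]
opening: 0.88
grip_force: 0.0
```

Request:
jog_arm(
  commands=[
    [75, -27.3, 29, 2.5, 0],
    [75, -27.4, 29, 2.5, 0],
    [75, -27.3, 29, 2.5, 0],
    [75, -27.3, 29, 2.5, 0],
    [75, 0, 0, 0, 0],
    [75, 0, 0, 0, 0],
  ],
)

```text
t: 13.0
tcp_pos: [488.9, 297.4, 139.8]
ee_rot: [3.141, -0.002, -2.273]
force: [0.2, -1.1, 0.3]
opening: 0.878
grip_force: 0.0
```

```bash
python3 - <<'E'
from fit import *
np.set_printoptions(precision=2,suppress=True)
C={n:cam(n) for n in('scene','top')}
a=np.linspace(0,2*np.pi,40)
cyl=lambda r,z0,z1:np.array([[r*np.cos(t),r*np.sin(t),z] for t in a for z in(z0,z1)])
for k,z in(('old_pot_mid',33),('new_pot_mid',33),('glue_tin_mid',35),('caddy_grip',84),('packet_mid',12)):
    for n in C:
        for r in place_of(n,k)[:3]: print(k,n,round(r['conf'],2),atz(C[n],r['at'][0]*560,r['at'][1]*420,z))
s={n:silhouettes(n,'caddy_grip')[0]['pixels'].astype(float) for n in C}
for n in C: print(n,fit(C,{n:s[n]},caddy,[450,129,2.44]))
print(get_state()['tcp_pos'],get_state()['ee_rot'])
E
```

```text
old_pot_mid scene 0.68 [442.4  176.72  33.  ]
old_pot_mid top 0.59 [517.6  139.76  33.  ]
new_pot_mid scene 0.57 [500.07 130.07  33.  ]
new_pot_mid top 0.47 [516.92 137.96  33.  ]
glue_tin_mid scene 0.87 [487.08 295.01  35.  ]
glue_tin_mid scene 0.48 [437.79 186.28  35.  ]
caddy_grip scene 0.93 [449.28 132.2   84.  ]
caddy_grip top 0.63 [456.67 130.86  84.  ]
packet_mid scene 0.69 [397.11 127.64  12.  ]
packet_mid scene 0.66 [592.48 438.54  12.  ]
packet_mid top 0.78 [443.74 552.26  12.  ]
packet_mid top 0.78 [602.79 442.41  12.  ]
packet_mid top 0.71 [396.44 124.03  12.  ]
scene (array([448.94, 129.17,   2.45]), np.float64(0.20173329759523856))
top (array([478.19, 105.57,   2.46]), np.float64(0.8753092137992555))
[489.7  298.1  141.06] [-3.14  0.   -2.27]
```

Request:
jog_arm(
  commands=[
    [75, 0, 0, 45, 0],
    [75, 0, 0, 45, 0],
    [75, 0, 0, 30, 0],
    [75, 0, 0, 10, 0],
    [75, 0, 0, 5, 0],
    [75, 0, 0, 2, 0],
    [75, 0, 0, 0, 0],
  ],
)

```text
t: 14.58
tcp_pos: [490.7, 298.6, 5.1]
ee_rot: [-3.141, 0.002, -2.273]
force: [-0.5, 0.6, 0.4]
opening: 0.88
grip_force: 0.0
```

Request:
jog_arm(
  commands=[
    [75, 0, 0, 2, 0],
    [55, 0, 0, 0, 0],
    [40, 0, 0, 0, 0],
    [28, 0, 0, 0, 0],
    [28, 0, 0, 0, 0],
    [28, 0, 0, 0, 0],
  ],
  force=35,
)

```text
t: 15.32
tcp_pos: [490.0, 298.2, 2.3]
ee_rot: [-3.141, 0.001, -2.273]
force: [-0.0, -1.0, 2.8]
opening: 0.425
grip_force: 35.1
```

```bash
python3 -c "
from plan import *
rows([490,298.2,152],229.8,[(28,447.8,70.9,152,229.8,5)])"
```

```text
[28,40.2,-22.9,0.0,-0.0],[28,40.1,-22.9,0.0,-0.0],[28,40.2,-22.9,0.0,-0.0],[28,40.2,-22.9,0.0,-0.0],[28,40.1,-22.9,0.0,-0.0], -> [447.8  70.9 152. ] 229.8
```

Request:
jog_arm(
  commands=[
    [28, 0, 0, -30, 0],
    [28, 0, 0, -40, 0],
    [28, 0, 0, -40, 0],
    [28, 0, 0, -40, 0],
    [28, 0, 0, 0, 0],
  ],
)

```text
t: 15.95
tcp_pos: [492.3, 299.4, 155.7]
ee_rot: [-3.139, 0.007, -2.273]
force: [-0.4, 0.5, -0.6]
opening: 0.426
grip_force: 35.2
```

Request:
jog_arm(
  commands=[
    [28, 40.2, -22.9, 0, 0],
    [28, 40.2, -22.9, 0, 0],
    [28, 40.2, -22.9, 0, 0],
    [28, 40.2, -22.9, 0, 0],
    [28, 40.2, -22.9, 0, 0],
    [28, 0, 0, 0, 0],
    [28, 0, 0, 0, 0],
    [28, 0, 0, 0, 0],
  ],
)

```text
t: 16.95
tcp_pos: [447.0, 71.5, 151.5]
ee_rot: [3.141, -0.0, -2.272]
force: [0.5, 1.1, 1.2]
opening: 0.421
grip_force: 35.2
```

```bash
python3 - <<'E'
from h import *
d=cam('scene');s=get_state();print(s['tcp_pos'],s['ee_rot'])
P=[447.8,70.9]
print('pred cap top',proj(d,P+[220]),'bottom',proj(d,P+[150]))
for k in('glue_tin_mid','new_pot_mid'):
    for r in silhouettes('scene',k): print(k,r['conf'],np.array(r['extent'])*[560,420,560,420])
cv2.imwrite('pics/g5.png',cv2.convertScaleAbs(cv2.resize(d['image'][180:310,210:370,::-1],(640,520),interpolation=cv2.INTER_CUBIC),alpha=1.4,beta=10))
E
```

```text
[447.11367306  71.5769076  151.64178537] [ 3.14102041e+00 -2.79655731e-04 -2.27178943e+00]
pred cap top [295.12381489 214.54195193] bottom [294.55658985 237.68899237]
glue_tin_mid 0.85 [284.592 213.696 304.416 244.314]
new_pot_mid 0.45 [285.376 238.098 296.408 256.914]
```

View pics/g5.png

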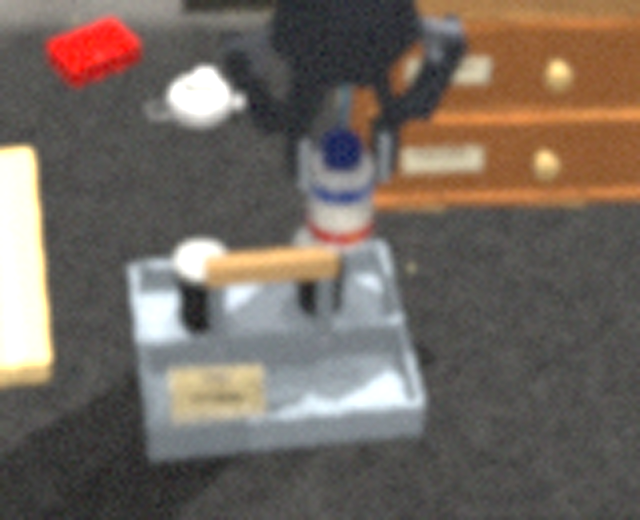

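Scene shows the tin held upright at (295,228), the new pot standing behind the bar at about (291,252), and the old pot at (259,253). I'll lower the tin.

Request:
jog_arm(
  commands=[
    [28, 0, 0, 45, 0],
    [28, 0, 0, 45, 0],
    [28, 0, 0, 35, 0],
    [28, 0, 0, 10, 0],
    [28, 0, 0, 6, 0],
    [28, 0, 0, 2, 0],
    [28, 0, 0, 0, 0],
  ],
)

```text
t: 17.98
tcp_pos: [448.4, 70.8, 10.1]
ee_rot: [-3.14, 0.001, -2.273]
force: [0.3, -1.1, -0.5]
opening: 0.426
grip_force: 35.2
```

Request:
jog_arm(
  commands=[
    [28, 0, 0, 2, 0],
    [28, 0, 0, 1, 0],
    [28, 0, 0, 1, 0],
    [28, 0, 0, 0, 0],
  ],
)

```text
t: 18.48
tcp_pos: [447.7, 70.7, 6.3]
ee_rot: [-3.141, 0.001, -2.273]
force: [-2.3, -0.2, 8.7]
opening: 0.424
grip_force: 36.2
```

Request:
jog_arm(
  commands=[
    [55, 0, 0, 0, 0],
    [55, 0, 0, 0, 0],
    [55, 0, 0, 0, 0],
    [55, 0, 0, -20, 0],
    [55, 0, 0, -40, 0],
    [55, 0, 0, -50, 0],
    [30, 0, 0, -40, 0],
    [30, 0, 0, 0, 0.175],
    [30, 0, 0, 0, 0.175],
    [30, 0, 0, 0, 0.175],
  ],
)

```text
t: 19.73
tcp_pos: [447.0, 70.7, 154.9]
ee_rot: [3.142, -0.0, -2.804]
force: [0.2, 0.3, -0.5]
opening: 0.35
grip_force: 0.0
```

```bash
python3 -c "
from plan import *
rows([447.8,70.9,156],199.7,[(30,472.9,109.8,140,139.8,6)])"
```

```text
[30,-6.1,4.7,2.7,0.174],[30,-5.2,5.7,2.6,0.174],[30,-4.2,6.5,2.7,0.174],[30,-3.0,7.1,2.7,0.174],[30,-1.7,7.5,2.6,0.174],[30,-0.3,7.7,2.7,0.174], -> [472.9 109.8 140. ] 139.9
```

Request:
jog_arm(
  commands=[
    [30, -6.1, 4.7, 2.7, 0.174],
    [30, -5.2, 5.7, 2.6, 0.174],
    [30, -4.2, 6.5, 2.7, 0.174],
    [30, -3, 7.1, 2.7, 0.174],
    [30, -1.7, 7.5, 2.6, 0.174],
    [30, -0.3, 7.7, 2.7, 0.174],
    [30, 0, 0, 40, 0],
    [28, 0, 0, 30, 0],
    [28, 0, 0, 0, 0],
    [28, 0, 0, 0, 0],
  ],
)

```text
t: 20.98
tcp_pos: [473.0, 109.6, 69.8]
ee_rot: [3.141, 0.001, 2.441]
force: [-0.1, -0.1, 0.2]
opening: 0.328
grip_force: 0.0
```

```bash
python3 - <<'E'
from fit import *
C={'scene':cam('scene')};d=C['scene'];s=get_state();print(s['tcp_pos'],s['ee_rot'],s['force'])
sil={'scene':silhouettes('scene','caddy_grip')[0]['pixels'].astype(float)}
print(fit(C,sil,caddy,[450,129,2.44]))
for z in(64,84,94,104): print(z,proj(d,[473,109.8,z]))
cv2.imwrite('pics/g6.png',cv2.convertScaleAbs(cv2.resize(d['image'][200:310,220:340,::-1],(654,600),interpolation=cv2.INTER_CUBIC),alpha=1.4,beta=10))
E
```

```text
[473.59402568 109.69485618  70.36144883] [3.13987718e+00 1.67360123e-03 2.44076928e+00] [-0.08721318 -0.60293357  0.42378173]
(array([448.98389543, 129.17080341,   2.44630465]), np.float64(0.38591727540689474))
64 [288.92018956 251.37086982]
84 [289.0134359  245.49198701]
94 [289.0607327 242.5100751]
104 [289.10848729 239.49930142]
```

View pics/g6.png

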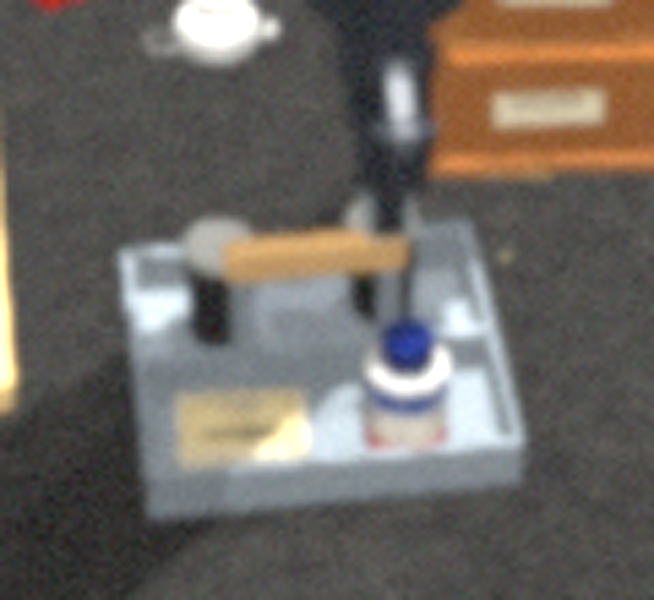

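Scene shows the tin, both pots and the packet all standing or lying properly. The fingers straddle the bar at (291,243), near its rear end, with the tips at bar-top height. I'll lower and grip.

Request:
jog_arm(
  commands=[
    [28, 2, 0, 8, 0],
    [28, 0, 0, 8, 0],
    [28, 0, 0, 6, 0],
    [28, 0, 0, 0, 0],
    [18, 0, 0, 0, 0],
  ],
  force=50,
)

```text
t: 21.7
tcp_pos: [470.8, 110.9, 47.0]
ee_rot: [-3.142, -0.0, 2.441]
force: [0.1, 0.2, 0.3]
opening: 0.208
grip_force: 0.0
```

Request:
jog_arm(
  commands=[
    [8, 0, 0, 0, 0],
    [0, 0, 0, 0, 0],
    [0, 0, 0, 0, 0],
    [0, 0, 0, 0, 0],
  ],
  force=100,
)

```text
t: 22.2
tcp_pos: [471.7, 111.2, 47.6]
ee_rot: [3.14, 0.001, 2.441]
force: [1.4, 1.8, 2.7]
opening: 0.098
grip_force: 98.4
```

Request:
jog_arm(
  commands=[
    [0, 0, 0, -4, 0],
    [0, 0, 0, -8, 0],
    [0, 0, 0, -10, 0],
    [0, 0, 0, -12, 0],
    [0, 0, 0, -8, 0],
    [0, 0, 0, 0, 0],
    [0, 0, 0, 0, 0],
  ],
)

```text
t: 23.08
tcp_pos: [470.5, 110.8, 88.9]
ee_rot: [-3.141, -0.0, 2.441]
force: [0.1, 0.6, -5.6]
opening: 0.1
grip_force: 98.1
```

```bash
python3 - <<'E'
from fit import *
np.set_printoptions(precision=2,suppress=True)
C={'scene':cam('scene')};d=C['scene'];s=get_state();print(s['tcp_pos'],s['ee_rot'],s['force'],s['torque'],s['opening'],s['grip_force'])
m=silhouettes('scene','caddy_grip')[0]['pixels'];sil={'scene':m.astype(float)}
for dz in(36,40,44): print(dz,fit(C,sil,lambda p:caddy(p,dz),[450,129,2.44]))
# tilt: fit with pitch about caddy y and roll
def cost(p):
    R=Ro.from_euler('zyx',[p[3],p[4],p[5]]).as_matrix()
    H=[(b-[0,0,84])@R.T+p[:3] for b in caddy(0)]
    return np.abs(mask(d,H)-sil['scene']).sum()/m.sum()
for p0 in (0,.08,-.08):
    st=np.array([450,129,124,2.44,p0,0.]);sim=np.vstack([st]+[st+e for e in np.diag([6,6,6,.05,.08,.05])])
    r=minimize(cost,st,method='Nelder-Mead',options=dict(initial_simplex=sim,xatol=.01,fatol=1e-4,maxiter=500));print(r.x,r.fun)
for k in('glue_tin_mid','new_pot_mid','old_pot_mid'):
    for r in silhouettes('scene',k)[:2]: print(k,r['conf'],np.array(r['extent'])*[560,420,560,420])
E
```

```text
[470.26 110.8   88.64] [-3.14 -0.    2.44] [ 0.    0.34 -4.98] [-0.1  -0.11 -0.02] 0.0926176692335959 98.08521866798401Traceback (most recent call last):
  File "<stdin>", line 4, in <module>
IndexError: list index out of range
```

```bash
cat > tilt.py <<'E'
from fit import *
np.set_printoptions(precision=3,suppress=True)
def tilt(z,p=(450,129,2.44),cams=('scene','top')):
    C={n:cam(n) for n in cams};sil={}
    for n in C:
        r=silhouettes(n,'caddy_grip')
        if r and r[0]['conf']>.4: sil[n]=r[0]['pixels'].astype(float)
    print(list(sil))
    def cost(p):
        R=Ro.from_euler('zyx',p[3:]).as_matrix()
        H=[(b-[0,0,84])@R.T+p[:3] for b in caddy(0)]
        return sum(np.abs(mask(C[n],H)-s).sum()/s.sum() for n,s in sil.items())
    for p0 in (0,.08,-.08):
        st=np.array([p[0],p[1],z,p[2],p0,0.]);sim=np.vstack([st]+[st+e for e in np.diag([6,6,6,.05,.08,.05])])
        r=minimize(cost,st,method='Nelder-Mead',options=dict(initial_simplex=sim,xatol=.01,fatol=1e-4,maxiter=500));print(r.x,r.fun)
E
python3 -c "
from tilt import *
tilt(124,cams=('scene',))
for k in('glue_tin_mid','new_pot_mid','old_pot_mid'):
    for r in silhouettes('scene',k)[:2]: print(k,r['conf'],np.array(r['extent'])*[560,420,560,420])"
```

```text
['scene']
[450.658 128.294 123.191   2.439   0.013  -0.   ] 0.3787266020995805
[456.405 133.006 115.054   2.449  -0.002   0.021] 0.3720291088668553
[450.319 127.923 122.279   2.434  -0.003   0.012] 0.3770855858964626
glue_tin_mid 0.53 [285.32  247.884 306.376 273.294]
new_pot_mid 0.48 [240.688 231.084 317.128 286.104]
new_pot_mid 0.45 [283.976 231.294 298.592 248.892]
old_pot_mid 0.7 [252.504 230.916 262.08  253.596]
old_pot_mid 0.43 [144.424 160.608 222.824 284.802]
```

Request:
jog_arm(
  commands=[
    [0, 4, 4, 0, 0],
    [0, 9, 9, 0, -0.002],
    [0, 14, 14, 0, -0.002],
    [0, 15, 15, 1, -0.002],
    [0, 15, 15, 1, -0.002],
    [0, 15, 15, 2, -0.002],
    [0, 15, 15, 2, -0.002],
    [0, 12, 12, 2, -0.002],
    [0, 8, 8, 2, -0.001],
    [0, 4, 4, 0, 0],
  ],
)

```text
t: 24.68
tcp_pos: [456.1, 267.7, 78.7]
ee_rot: [-3.141, -0.0, 2.456]
force: [0.1, -0.4, -4.9]
opening: 0.094
grip_force: 98.1
```

Request:
jog_arm(
  commands=[
    [0, 0, 0, 0, 0],
    [0, 0, 0, 0, 0],
  ],
)

```text
t: 24.92
tcp_pos: [456.5, 266.7, 79.0]
ee_rot: [-3.141, 0.0, 2.455]
force: [0.1, 0.3, -5.1]
opening: 0.098
grip_force: 98.1
```

```bash
python3 - <<'E'
from tilt import *
s=get_state();t=s['tcp_pos'];a=s['ee_rot'][2];print(t,a,s['force'],s['torque'])
g=t[:2]+28*np.array([np.cos(2.442+a-2.441),np.sin(a+.001)])
for R in((348,355.4,2.459),):
    c,S=np.cos(R[2]),np.sin(R[2]);d=g-R[:2];print('handle in rack',d@[c,S],d@[-S,c])
tilt(t[2]+36,(g[0],g[1],2.455),('scene',))
tilt(t[2]+36,(g[0],g[1],2.455),('scene','top'))
E
```

```text
[456.473 266.712  79.047] 2.4551726993192684 [ 0.118  0.275 -5.141] [-0.064 -0.106 -0.043]
handle in rack -112.11386547937808 0.31222164267674657
['scene']
[436.367 285.768 113.314   2.458   0.009  -0.015] 0.4003462832561336
[442.426 292.568 105.019   2.456   0.006  -0.007] 0.3969816237828769
[435.457 284.188 114.352   2.45    0.013  -0.02 ] 0.4019723865877712
['scene', 'top']
[447.995 321.243  33.717   2.467  -0.337   0.187] 5.403335206495925
[ 436.16   411.489 -177.194    2.843   -2.228    1.497] 2.900230417762396
[465.162 347.771  37.996   2.466  -0.151  -0.129] 5.308546772270383
```

Request:
jog_arm(
  commands=[
    [0, 4, 0, 0, 0],
    [0, 8, 0, 0, 0],
    [0, 12, 0, 0, 0],
    [0, 14, 0, 0, 0],
    [0, 14, 0, 1, 0],
    [0, 12, 0, 2, 0],
    [0, 8, 0, 2, 0],
    [0, 5, 0, 1, 0],
    [0, 3, 0, 0, 0],
    [0, 0, 0, 0, 0],
  ],
)

```text
t: 26.48
tcp_pos: [394.6, 317.9, 73.0]
ee_rot: [3.142, 0.0, 2.456]
force: [0.6, -0.5, -5.6]
opening: 0.095
grip_force: 98.1
```

Request:
jog_arm(
  commands=[
    [0, 3, 0, 0, 0],
    [0, 2, 0, 0, 0],
    [0, 0, 0, 0, 0],
  ],
)

```text
t: 26.85
tcp_pos: [390.5, 321.0, 73.0]
ee_rot: [-3.142, -0.0, 2.456]
force: [0.1, 0.3, -4.3]
opening: 0.099
grip_force: 98.1
```

Request:
jog_arm(
  commands=[
    [0, 3, 0, 1, 0],
    [0, 2, 0, 1, 0],
    [0, 0, 0, 0, 0],
  ],
)

```text
t: 27.22
tcp_pos: [386.4, 324.2, 70.8]
ee_rot: [-3.141, -0.0, 2.456]
force: [-0.8, -0.9, -4.8]
opening: 0.097
grip_force: 98.1
```

Request:
jog_arm(
  commands=[
    [0, 1.5, 0, 0, 0],
    [0, 1.5, 0, 0, 0],
    [0, 0, 0, 0, 0],
  ],
)

```text
t: 27.6
tcp_pos: [384.3, 326.1, 71.0]
ee_rot: [-3.142, 0.0, 2.456]
force: [-0.7, 0.1, -4.2]
opening: 0.097
grip_force: 98.1
```

```bash
python3 - <<'E'
from tilt import *
s=get_state();t=s['tcp_pos'];print(t,s['force'],s['torque'])
g=t[:2]+28*np.array([np.cos(2.456),np.sin(2.456)]);c,S=np.cos(2.459),np.sin(2.459);d=g-[348,355.4];print(d@[c,S],d@[-S,c])
E
```

```text
[384.329 326.126  71.005] [-0.712  0.116 -4.161] [-0.093 -0.139 -0.003]
-18.655444779624574 -0.2862594937489735
```

Request:
jog_arm(
  commands=[
    [0, 1, 0, 0, 0],
    [0, 1, 0, 0, 0],
    [0, 0, 0, 0, 0],
  ],
)

```text
t: 27.98
tcp_pos: [382.8, 327.4, 71.0]
ee_rot: [3.142, -0.0, 2.456]
force: [0.2, -1.0, -5.2]
opening: 0.101
grip_force: 98.1
```

Request:
jog_arm(
  commands=[
    [0, 1, 0, 0, 0],
    [0, 0, 0, 0, 0],
  ],
)

```text
t: 28.22
tcp_pos: [382.1, 328.0, 71.0]
ee_rot: [3.142, -0.0, 2.456]
force: [-1.4, -0.7, -5.1]
opening: 0.096
grip_force: 98.1
```

Request:
jog_arm(
  commands=[
    [0, 1, 0, 0, 0],
    [0, 0, 0, 0, 0],
  ],
)

```text
t: 28.48
tcp_pos: [381.9, 328.3, 71.3]
ee_rot: [3.141, 0.001, 2.456]
force: [1.0, -1.5, -4.3]
opening: 0.094
grip_force: 98.3
```

Request:
jog_arm(
  commands=[
    [0, 1, 0, 0, 0],
    [0, 0, 0, 0, 0],
  ],
)

```text
t: 28.72
tcp_pos: [381.8, 328.4, 71.5]
ee_rot: [3.142, 0.003, 2.455]
force: [2.6, -4.1, -2.2]
opening: 0.096
grip_force: 98.5
```

Request:
jog_arm(
  commands=[
    [0, -1.8, 0, 0, 0],
    [0, 0, 0, 1.5, 0],
    [0, 0, 0, 1.5, 0],
    [0, 0, 0, 0, 0],
  ],
)

```text
t: 29.22
tcp_pos: [382.6, 328.3, 68.2]
ee_rot: [3.141, 0.001, 2.456]
force: [3.6, -2.2, -2.4]
opening: 0.097
grip_force: 98.5
```

Request:
jog_arm(
  commands=[
    [0, 0, 0, 0.7, 0],
    [0, 0, 0, 0, 0],
  ],
)

```text
t: 29.48
tcp_pos: [382.8, 328.1, 67.8]
ee_rot: [3.141, 0.001, 2.456]
force: [4.3, -3.0, -0.9]
opening: 0.095
grip_force: 98.7
```

Request:
jog_arm(
  commands=[
    [0, -0.5, 0, 0.5, 0],
    [0, 0, 0, 0.5, 0],
    [0, 0, 0, 0, 0],
  ],
)

```text
t: 29.85
tcp_pos: [382.9, 328.1, 67.5]
ee_rot: [3.14, 0.0, 2.456]
force: [2.7, -4.2, 5.7]
opening: 0.1
grip_force: 99.6
```

Request:
jog_arm(
  commands=[
    [0, 0, 0, 0, 0],
    [10, 0, 0, 0, 0],
    [15, 0, 0, 0, 0],
    [22, 0, 0, 0, 0],
    [22, 0, 0, 0, 0],
  ],
  force=30,
)

```text
t: 30.48
tcp_pos: [381.6, 328.0, 65.9]
ee_rot: [-3.141, -0.001, 2.456]
force: [0.4, 0.9, -0.1]
opening: 0.259
grip_force: 0.0
```

```bash
python3 - <<'E'
from tilt import *
s=get_state();print(s['tcp_pos'],s['force'],s['opening'])
tilt(104,(361,345,2.457),('scene',))
E
```

```text
[381.561 327.976  65.907] [ 0.412  0.932 -0.07 ] 0.25934182125559546
['scene']
[424.318 352.023  28.99    2.65    0.373  -0.66 ] 0.8844706447827869
[473.179 432.17  -47.883   2.655   0.202  -0.729] 0.885644005258917
[426.516 363.829  49.228   2.343   0.051  -0.215] 1.046682782702122
```

Request:
jog_arm(
  commands=[
    [22, 0, 0, -8, 0],
    [22, 0, 0, -15, 0],
    [22, -5, 0, -25, 0],
    [22, -20, 0, -40, 0],
    [22, -40, 0, -40, 0],
    [22, -50, 0, -40, 0],
    [22, -50, 0, -40, 0],
    [22, -50, 0, 0, 0],
    [22, -50, -40, 0, 0],
    [22, 0, 0, 0, 0],
  ],
)

```text
t: 31.82
tcp_pos: [561.3, 128.5, 273.6]
ee_rot: [3.141, 0.002, 2.45]
force: [-0.0, -0.1, 0.6]
opening: 0.258
grip_force: 0.0
```

```bash
python3 - <<'E'
from h import *
c=cam('top');d=cam('scene');s=get_state();print(s['tcp_pos'],s['force'])
a=cv2.resize(c['image'][220:350,150:290,::-1],(400,372),interpolation=cv2.INTER_CUBIC)
b=cv2.resize(d['image'][160:290,130:270,::-1],(400,372),interpolation=cv2.INTER_CUBIC)
cv2.imwrite('pics/final.png',cv2.convertScaleAbs(np.hstack([a,b]),alpha=1.3,beta=5))
E
```

```text
[560.0595226  131.65527396 273.3585165 ] [-0.58775834  0.95276503  0.66771656]
```

View pics/final.png

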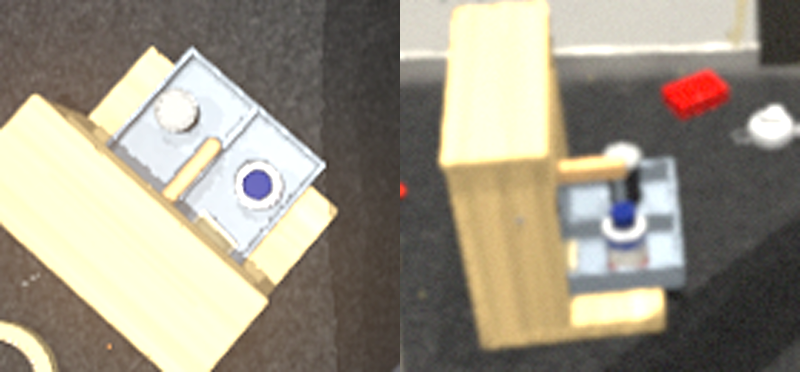

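Both views show the caddy flat on the deck and square under the shelf. The pot and tin are upright at top (213,259) and (240,285), with the bar in between. Next I'll check the remaining gap from the caddy's rear edge.

```bash
python3 - <<'E'
from h import *
c=cam('top');d=cam('scene')
A=atz(c,150+193/2.857,220+48/2.862,48);B=atz(c,150+325/2.857,220+165/2.862,48)
C_,S=np.cos(2.459),np.sin(2.459)
for P in(A,B): e=P[:2]-[348,355.4];print(e@[C_,S],e@[-S,C_])
print(np.arctan2(*(B-A)[1::-1]),np.linalg.norm(B-A))
# deck-front reference corners z=20, x=-80,y=+-107 for same picture
for k in('old_pot_mid','new_pot_mid','glue_tin_mid','rack_home','caddy_grip'):
    for n,cc in(('top',c),('scene',d)):
        for r in place_of(n,k)[:2]:
            P=atz(cc,r['at'][0]*560,r['at'][1]*420,{'rack_home':104,'caddy_grip':104,'glue_tin_mid':59}.get(k,53));e=P[:2]-[348,355.4];print(k,n,round(r['conf'],2),e@[C_,S],e@[-S,C_])
E
```

```text
-102.55173120531906 -72.58259135980059
-101.10742746773462 75.08343276652536
-2.263169549016057 147.67308723854555
old_pot_mid top 0.64 -3.3343475931019277 11.116692162023515
old_pot_mid scene 0.53 -12.03678377410267 -57.306901587112065
old_pot_mid scene 0.26 -59.8488792803241 73.10553869242663
new_pot_mid top 0.63 -59.34248539841722 -48.657418365550136
new_pot_mid scene 0.71 -57.811726373206945 -42.60099697348908
glue_tin_mid top 0.46 -45.037953002557806 40.734155491797765
glue_tin_mid scene 0.53 -47.155429054224506 39.01045009776007
rack_home scene 0.82 -15.758628556958014 -13.50154125520075
caddy_grip top 0.84 -18.87941269514303 -5.611597433064976
```

```bash
python3 -c "
from cell import *
print(hand_in())"
```

```text
the job is handed in; nothing more can be done
None
```

I handed the job in at about 32 s of the 72 s: the film pot and glue tin stand upright in their compartments, and the caddy sits flat and straight in the rack, about 1 mm from the back panel; the counter and tweezers weren't touched.

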